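# Reset the die of a bead crimping press to its gauge

## Task

On the green bead crimping press, slacken the dark lock ring, then screw the die down with the brass knob (clockwise from above) until it just rests on the brass setting gauge, without forcing it. Then tighten the lock ring again so that the die is locked there, firm but not overtightened, let go, and leave the other things on the table alone.

Things in the scene. Friction and masses are not known exactly. Their poses are not given: they have to be found in the camera images.
- press: green cast C-frame crimping press, fixed to the table: base 110 x 200 x 18 mm, column on its +y side, head 62 mm wide, its top 148 mm above the table. Origin: on the table, on the vertical axis shared by anvil, die, lock ring and knob; axes: z up. A steel handle lies low beyond the column, its ball 246 mm out along +y
- lock_ring: dark round knurled steel ring, 50 mm across, 16 mm tall, underside 160 mm above the table when tight; it turns about the press axis (origin: the press's origin). Clockwise from above tightens. It starts tight: breaks loose at 0.1 to 0.9 N m, is quite free within 0.25 rad, then runs at 0.05 N m and rises 6 mm a turn. While it is tight the die is held fast
- ring_center (a point): point on the axis at the lock ring's mid height, 168 mm above the table when tight. The collar below the ring is 44 mm across down to 153 mm and flares to 54 mm at the head's top, so fingertips gripping the ring may reach down to 154 mm above the table
- ring_mark (a point): outer end of the white radial mark on the lock ring's top face, 23.5 mm from the axis; at the start roughly along the press's -x. As found, the ring is anything from barely nipped to overtight, so turning the mark back to where it was does not make it properly tight
- washer: steel washer, 45 mm across, fixed on the head under the lock ring (origin: the press's origin). Once the ring meets it, tightening torque climbs steeply, by 4 to 6 N m per rad of ring. Firm but not overtightened is 0.5 to 0.8 N m, best 0.65; above 1 N m is overtightened. Friction holds it: at rest it may show less torque than it took, so creep it up in small steps
- adjuster: threaded bush in the head with the die screw it carries, a round knurled brass knob at the screw's top. Origin: the press's origin, fixed (it does not follow the screw). Clockwise from above screws the die down, 6 mm a turn, knob and all. With the lock ring slack it turns at 0.08 N m; once the die meets the gauge the torque climbs by 0.5 to 2 N m per rad
- knob_center (a point): fixed point on the axis 197.5 mm above the table, within 0.7 mm of the brass knob's mid height at the start; the knob sinks as it is screwed down. Knob 28 mm across, 23 mm tall, its underside about 10 mm above the lock ring's top, a 17 mm neck below it
- gauge: brass setting gauge, a 26 x 26 mm block fixed in the anvil's pocket; its top is 12 mm above its origin, about 82 mm above the table. The die's flat foot, 18 mm across, starts 0.5 to 2.3 mm above it. Just resting takes 0.05 to 0.15 N m more than the running torque (20 to 75 N, most of which stays when let go); 0.25 N m more is forcing it; 120 N dents it
- bead_jar: bystander: glass jar with a grey silicone lid, 68 mm across, 105 mm tall, loose; origin at the centre of its underside
- sorting_tray: bystander: shallow white sorting tray, 140 x 160 x 18 mm, loose; origin at the centre of its underside
- tweezers: bystander: steel tweezers, 125 mm long, lying flat, loose; origin under the middle, tips along +x
- bead_scoop: bystander: yellow bead scoop, 145 mm long, loose; origin on the table near the middle, mouth along +x

How it is judged:
On the way, in this order (a step that is already met when the one before it is completed fails the run):
1. the lock ring is slack: turned back at least 4 mm at its mark and no longer pressing on the washer (contact force between lock_ring and washer below 1 N and distance of ring_mark from where it was at the start of the episode above 0.004 m), for 0.2 s.
2. with the ring still slack, the die has been screwed down onto the gauge (more than 8 N) (contact force between adjuster and gauge above 8 N and contact force between lock_ring and washer below 5 N), for 0.2 s.
3. the lock ring is tight on the washer (more than 40 N, about 0.4 N m) and the die still rests on the gauge (contact force between adjuster and gauge above 6 N and contact force between lock_ring and washer above 40 N), for 0.2 s.
At the end, for the whole second after the job is handed in: the die rests on the gauge with 6 to 110 N, and the lock ring is tight on the washer with 40 to 115 N (about 0.4 to 1.0 N m of tightening torque) (all of step 3 and contact force between adjuster and gauge below 110 N and contact force between lock_ring and washer below 115 N); the robot touches nothing.
It fails at once if the die is forced on the gauge: more than 120 N (about 0.25 N m above the running torque) (contact force between adjuster and gauge above 120 N).
It fails at once if the lock ring is overtightened: more than 165 N on the washer (about 1.3 N m) (contact force between lock_ring and washer above 165 N).
It fails at once if a bystander is moved by more than 15 mm (distance of any of bead_jar, sorting_tray, tweezers, bead_scoop from where it was at the start of the episode above 0.015 m).
It fails at once if the jar is tipped (angle between bead_jar's own z axis and vertical above 0.3 rad).
It also fails if it takes over 70 s, if anything falls off the work surface, if the arm or the gripper's body presses on something with over 40 N, if the wrist force passes 120 N, or if a joint passes its speed limit or range.

## Robot

A 7-joint arm with a two-finger parallel gripper is mounted at the origin on the work surface. World frame = base frame: x ahead of the robot, y to its left, z up, the work surface at z = 0. Lengths are in m, angles in rad, forces in N, time in s.
With the tool pointing down it reaches from about 0.425 to 0.925 m from the base axis. Payload 6.8 kg.
Tool frame: the origin (TCP) lies on the front face of the gripper's body, between the roots of the fingers; the fingertips stand 73 mm ahead of it and the grasp point (between the pads) lies 54 mm ahead of it (env.nose_length is the distance from the TCP to the fingertips, in m); z points along the fingers, y is the direction in which the jaws open and shut (so a half turn about z gives the same grasp; the last joint's range is limited). The gripper opens to 85 mm and grips with 20 to 120 N. Pads are 22 mm wide; open, the fingers measure 114 mm over their backs; the gripper's body (76 mm by 85 mm) begins 54 mm behind the grasp point. The pads swing forward as they close: fully open they stand 13 mm farther back than shut.
Start: joints at [1.114, 0.477, 0.022, 1.555, -0.011, 1.109, -0.083], TCP at [0.231, -0.634, 0.304] pointing down, gripper open.
Joint ranges: [-2.96, 2.96], [-0.34, 2.1], [-1.41, 1.46], [0.24, 2.44], [-1.37, 4.51], [0.17, 1.92], [-2.96, 2.96]. Speed limits (rad/s): [2.39, 2.39, 3.14, 3.14, 3.14, 3.14, 3.14].

## Interface

Orientations are given as a unit quaternion [w, x, y, z].
In Python, from cell import env, kin, camera, calibration, job gives the robot as it stands. The module is installed in compiled form; this text tells all that it offers. Calls block until the motion is done:
- env.reach(position, orientation): joint-space move of the TCP to a pose.
- env.movel(position, velocity=0.15, rot=None, stop_force=None): straight line of the TCP; rot=None keeps the orientation; velocity is the mean speed in m/s. With stop_force (N) it stops when the force on the tool has changed by that much, and returns True; else False.
- env.goto_joints(angles): joint-space move.
- env.grip(opening, f_grip=None): finger opening in m; f_grip is the grip in N (None keeps the last); returns when the fingers have stopped.
- env.dwell(seconds).
- kin.inverse_kinematics(position, orientation): joint angles nearest the present ones, or None.
- env.get_state(): the state.
- camera(name): name is "scene" or "top" or "wrist"; returns (picture, depth): 420x560x3 uint8, blue, green, red; 420x560 float32, m along the optical axis (not along the pixel's ray), 0 where there is no reading.
- calibration(name): a dict with "fx", "fy", "cx", "cy" (pixels), "k1" (the pictures are not rectified: a ray, as slopes to the right and down, at radius r is drawn at 1 + k1 r^2 times it, then the intrinsics apply), "rvec" (rotation vector, rad) and "tvec" (3), from world to camera coordinates, as OpenCV has them. Camera axes: x right, y down, z forward; pixel columns grow to the right and rows downward; lengths in m; the calibration is good to about 2 mm. A picture is of the moment at which its call begins: read the wrist's pose just before it. calibration takes no time and is no camera call; for the wrist camera it gives the pose at the moment of the call.
A pose or a line that the arm cannot do raises env.PlanningError and nothing moves.
- job.job_done(): hands the job in, once; it reports no verdict.
The state is a dict: "time": time; "qpos": joint angles; "joint_velocities": joint speeds; "joint_torque": joint torques, N m; "tcp_pos": TCP position; "orientation": TCP orientation; "force": force on the tool from outside, world axes, zero at the start; "torque": the same for the moment, N m; "opening": finger opening in m.
Only numpy, scipy, OpenCV 4.12 (cv2) and the standard library are available. Lean on these libraries where they do the work, as an engineer would, in place of code of your own. Each camera call takes 0.05 s, during which the arm holds its last target. There are 200 camera calls.

## Working session

There is one attempt and no reset: what is moved stays moved. The work goes in short steps, each a Python script; the robot and the scene stay as the last script left them, time stands still between calls to the robot, and variables do not carry over. Pictures are saved under pics/ and viewed, about 8 in all and at most 12, crops included, and the job is handed in when it is done.

```bash
mkdir -p pics && cat > h.py <<'E'
import numpy as np, cv2
from scipy.spatial.transform import Rotation as R
from cell import env, kin, camera, calibration, job
def world(name, cal, depth, u, v):
    d=depth[int(round(v)),int(round(u))]
    return ray(cal,u,v,d)
def ray(cal,u,v,d):
    K=np.array([[cal['fx'],0,cal['cx']],[0,cal['fy'],cal['cy']],[0,0,1]],float)
    x,y=cv2.undistortPoints(np.array([[[u,v]]],float),K,np.array([cal['k1'],0,0,0.]))[0,0]
    M=cv2.Rodrigues(np.array(cal['rvec'],float))[0]
    return M.T@(np.array([x*d,y*d,d])-np.array(cal['tvec'],float).ravel())
def cloud(cal,depth):
    K=np.array([[cal['fx'],0,cal['cx']],[0,cal['fy'],cal['cy']],[0,0,1]],float)
    h,w=depth.shape
    uv=np.stack(np.meshgrid(np.arange(w),np.arange(h)),-1).reshape(-1,1,2).astype(float)
    xy=cv2.undistortPoints(uv,K,np.array([cal['k1'],0,0,0.])).reshape(h,w,2)
    P=np.dstack([xy[...,0]*depth,xy[...,1]*depth,depth])-np.array(cal['tvec'],float).ravel()
    M=cv2.Rodrigues(np.array(cal['rvec'],float))[0]
    W=P@M; W[depth==0]=np.nan
    return W
def quat(yaw): # tool down, tool x at angle yaw in world
    q=(R.from_euler('z',yaw)*R.from_euler('x',np.pi)).as_quat()
    return [q[3],q[0],q[1],q[2]]
E
python3 - <<'E'
from h import *
for n in('top','scene'):
    c=calibration(n); im,d=camera(n); cv2.imwrite(f'pics/{n}0.png',im); np.save(n+'d.npy',d)
    W=cloud(c,d); np.save(n+'W.npy',W)
    m=(W[...,2]>0.178)&(W[...,2]<0.26)
    v,u=np.nonzero(m); print(n,m.sum(), np.nanmedian(W[m],0) if m.any() else '')
s=env.get_state(); print(s['tcp_pos'],s['orientation'],s['time'],s['opening'],env.nose_length)
E
```

```text
top 5153 [0.38246855 0.49539307 0.23900555]
scene 5966 [0.36902799 0.43015746 0.217625  ]
[ 0.23053119 -0.63396625  0.30300887] [-8.12446062e-04  9.84832880e-01  1.73503584e-01 -2.12200182e-04] 0.1 0.0856447835995604 0.0726
```

View pics/top0.png

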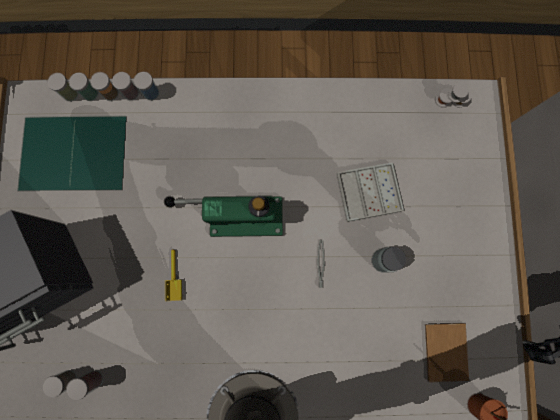

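View pics/scene0.png

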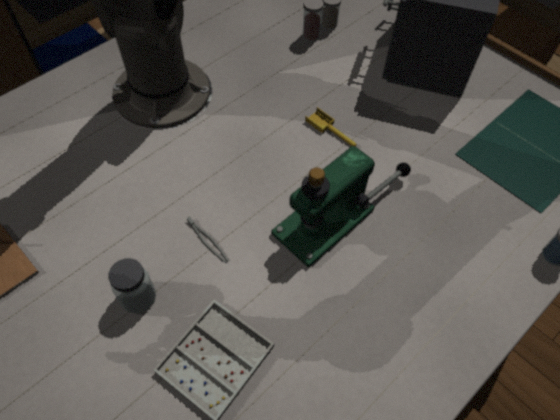

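The top view shows the press at about (243,213), with the knob at (259,203) and the handle's ball at (170,201), so the press's +y lies along world +y. The scoop, tweezers, jar and tray are well clear.

```bash
python3 - <<'E'
from h import *
for n,(u,v) in dict(top=(259,203),scene=(317,176)).items():
    W=np.load(n+'W.npy'); w=W[v-25:v+26,u-25:u+26].reshape(-1,3)
    for lo,hi in((.200,.22),(.170,.182),(.14,.152)):
        k=w[(w[:,2]>lo)&(w[:,2]<hi)]
        if len(k): print(n,lo,len(k),np.median(k,0).round(4),k.min(0).round(4),k.max(0).round(4))
W=np.load('topW.npy'); print('ball',W[201,170]); 
# base/head orientation from top at head top
m=(abs(W[...,2]-.148)<.006); P=W[m]; P=P[(P[:,0]>.4)&(abs(P[:,1])<.3)]
print(len(P), cv2.minAreaRect(P[:,:2].astype(np.float32)))
for yaw in (0,np.pi/2,1,-1,-1.57,2,-2):
    c=np.median(W[198:208,255:264].reshape(-1,3),0); q=kin.inverse_kinematics([c[0],c[1],.30],quat(yaw)); print(yaw,None if q is None else np.round(q,2))
E
```

```text
top 0.2 124 [ 0.5321 -0.0201  0.2097] [ 0.5193 -0.0336  0.2013] [ 0.5468 -0.0085  0.2142]
top 0.17 216 [ 0.5266 -0.0225  0.1772] [ 0.5081 -0.0448  0.1721] [0.5582 0.0024 0.1812]
top 0.14 618 [0.5263 0.0086 0.1491] [ 0.5024 -0.0569  0.14  ] [0.5644 0.0405 0.152 ]
scene 0.2 203 [ 0.5335 -0.0233  0.209 ] [ 0.5167 -0.0355  0.2   ] [ 0.5458 -0.006   0.2124]
scene 0.17 360 [ 0.5396 -0.0297  0.177 ] [ 0.5071 -0.047   0.17  ] [0.5566 0.0046 0.1818]
scene 0.14 773 [0.5271 0.0237 0.149 ] [ 0.501  -0.0586  0.1405] [0.5639 0.0829 0.1519]
ball [0.56896923 0.2213171  0.04778934]
1423 ((0.5323936939239502, 0.030239302664995193), (0.0616125725209713, 0.1749538779258728), 0.8294582366943359)
0 [ 0.26  0.28 -0.4   1.88  0.13  1.01 -1.77]
1.5707963267948966 [ 0.42  0.31 -0.59  1.87  0.2   1.03 -0.26]
1 [ 0.36  0.29 -0.52  1.87  0.17  1.02 -0.8 ]
-1 [ 0.12  0.26 -0.23  1.88  0.07  1.   -2.71]
-1.57 [-1.    0.54  1.29  1.95 -0.59  1.11 -2.6 ]
2 [ 0.46  0.32 -0.64  1.86  0.22  1.03  0.16]
-2 [ 0.83  0.5  -1.18  1.84  0.5   1.15  2.19]
```

```bash
cat >> h.py <<'E'
C=np.array([.5325,-.021])
def turn(yaw,z,c=C):
    q=kin.inverse_kinematics([c[0],c[1],z],quat(yaw)); env.goto_joints(q)
def st():
    s=env.get_state(); return s['time'],np.round(s['force'],2),np.round(s['torque'],3),round(s['opening'],4)
E
python3 - <<'E'
from h import *
env.reach([*C,.34],quat(1.0)); print(st())
c=calibration('wrist'); im,d=camera('wrist'); cv2.imwrite('pics/w1.png',im)
W=cloud(c,d)
for lo,hi in((.200,.22),(.172,.182)):
    m=(W[...,2]>lo)&(W[...,2]<hi)&(abs(W[...,0]-C[0])<.05)&(abs(W[...,1]-C[1])<.05); k=W[m]
    if len(k): print(lo,len(k),cv2.minEnclosingCircle(k[:,:2].astype(np.float32)),np.median(k,0))
turn(1.05,.34); print(st()); turn(1.06,.34); print(st())
env.movel([*C,.34],rot=quat(1.1)); print(st())
env.movel([*C,.339],rot=quat(1.1),velocity=.02); print(st())
E
```

```text
(2.5333, array([ 0.05, -0.25,  1.34]), array([-0.022,  0.02 , -0.031]), 0.0855)
0.2 1269 ((0.5329084396362305, -0.020079636946320534), 0.01457629818469286) [ 0.53399944 -0.0184998   0.20802951]
0.172 1564 ((0.5331113934516907, -0.02012810669839382), 0.025208618491888046) [ 0.54170637 -0.01002159  0.17568912]
(2.8333, array([0.15, 0.19, 0.46]), array([ 0.04 ,  0.001, -0.039]), 0.0852)
(3.0833, array([-0.01, -0.19, -0.16]), array([0.018, 0.014, 0.037]), 0.0855)
(3.3333, array([-0.18,  0.96, -1.14]), array([0.017, 0.029, 0.026]), 0.0855)
(3.5833, array([-0.36,  0.32,  0.92]), array([ 0.01 ,  0.034, -0.02 ]), 0.0854)
```

View pics/w1.png

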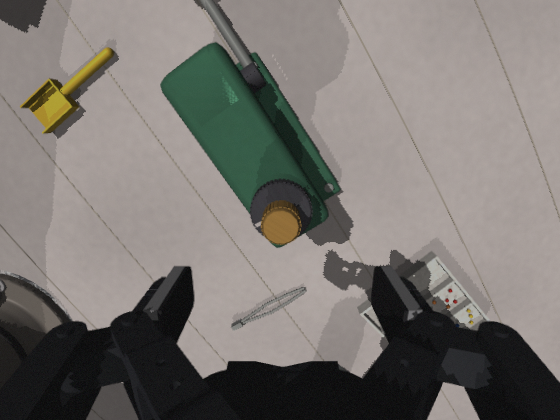

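The wrist view shows the knob at (281,223) on the ring at about (281,208), and the circles fitted to both agree (radii 14.6 and 25.2 mm, as given). The centre is at about (0.533, -0.020). I'm now going down on the ring.

```bash
cat >> h.py <<'E'
C=np.array([.5329,-.0202])
def avg(n=8):
    F=[];T=[]
    for _ in range(n):
        s=env.get_state(); F.append(s['force']);T.append(s['torque']); env.dwell(.02)
    return np.mean(F,0).round(2),np.mean(T,0).round(3),round(s['time'],2),round(s['opening'],4)
E
python3 - <<'E'
from h import *
env.reach([*C,.30],quat(1.0)); print(avg())
env.movel([*C,.228],velocity=.1,stop_force=8); print(env.get_state()['tcp_pos'],avg())
env.grip(.04,f_grip=30); print('g30',avg())
env.grip(.04,f_grip=80); print('g80',avg(),env.get_state()['tcp_pos'])
E
```

```text
(array([-0.2 ,  0.19,  0.48]), array([ 0.005, -0.01 , -0.006]), 3.98, 0.0852)
[ 0.53331839 -0.02008769  0.22854612] (array([ 0.  ,  0.11, -0.19]), array([ 0.008,  0.001, -0.008]), 4.98, 0.0855)
g30 (array([-3.05,  0.32,  5.61]), array([ 0.096,  0.656, -0.02 ]), 5.55, 0.0487)
g80 (array([-4.25,  0.55,  8.85]), array([ 0.129,  0.959, -0.03 ]), 5.9, 0.0476) [ 0.53267445 -0.01998348  0.22880099]
```

```bash
python3 - <<'E'
from h import *
z=.228
for i in range(1,11):
    y=1+.05*i; turn(y,z+.006*(y-1)/(2*np.pi)); f,t,tm,o=avg(4)
    print(round(y,2),f,t,tm,o)
    if abs(f).max()>60: print('stop');break
E
```

```text
1.05 [-2.79  1.76  7.11] [0.491 0.67  0.11 ] 6.22 0.0472
1.1 [-2.67  2.11  6.34] [0.476 0.692 0.188] 6.53 0.0477
1.15 [-3.1   2.31  7.13] [0.466 0.638 0.07 ] 6.85 0.0476
1.2 [-3.38  1.99  6.95] [0.482 0.696 0.05 ] 7.17 0.0474
1.25 [-3.61  2.31  6.97] [0.471 0.699 0.078] 7.48 0.0477
1.3 [-2.98  2.43  7.35] [0.496 0.724 0.028] 7.8 0.0474
1.35 [-3.51  2.65  7.26] [0.465 0.763 0.059] 8.12 0.0473
1.4 [-3.82  2.56  7.57] [0.476 0.758 0.06 ] 8.43 0.0472
1.45 [-3.83  1.99  6.95] [0.48  0.788 0.046] 8.75 0.0476
1.5 [-3.78  2.17  7.7 ] [0.494 0.815 0.027] 9.07 0.0475
```

```bash
python3 - <<'E'
from h import *
env.grip(.085); env.movel([*C,.30],velocity=.15); print(avg(4))
env.reach([*C,.34],quat(1.0))
im,d=camera('wrist'); a=cv2.imread('pics/w1.png')[140:280,200:360]; b=im[140:280,200:360]
cv2.imwrite('pics/cmp.png',cv2.resize(np.hstack([a,b]),None,fx=2.4,fy=2.4,interpolation=cv2.INTER_CUBIC))
E
```

```text
(array([-0.34,  0.29, -0.12]), array([-0.   ,  0.   ,  0.004]), 10.22, 0.0848)
```

View pics/cmp.png

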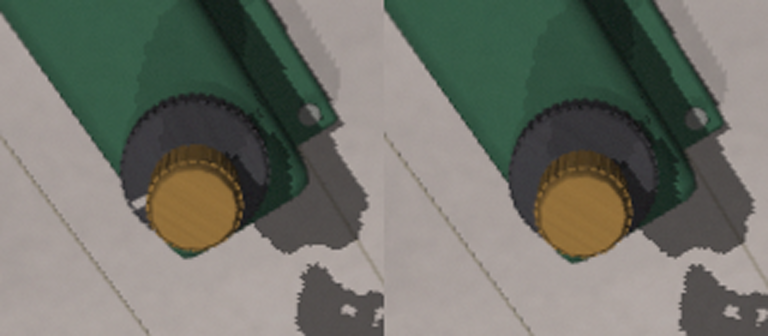

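The mark was at lower left of the ring at (140,203) and is now hidden behind the knob, so the ring turned counter-clockwise by about 0.5 rad. The knob itself did not turn. Next is the knob.

```bash
python3 - <<'E'
from h import *
Y0=3.0; z0=.256
for y in (3.0,2,1,.2,0): print(np.round(kin.inverse_kinematics([*C,z0],quat(y)),2)[[0,2,6]])
env.reach([*C,.31],quat(Y0)); env.movel([*C,z0],velocity=.1,stop_force=8)
b=avg(6); print('pre',b)
env.grip(.02,f_grip=70); print('grip',avg(6))
zz=lambda y: z0+.006*(y-Y0)/(2*np.pi)
y=Y0; base=[]
for k in range(4): y-=.1; turn(y,zz(y)); r=avg(5); print(round(y,2),r[0],r[1],r[2],r[3]); base.append(r[1][2])
run=np.mean(base[1:]); print('run',run)
while y>.45:
    y-=.05; turn(y,zz(y)); r=avg(5); print(round(y,2),r[0],r[1][2],r[2])
    if abs(r[1][2])>abs(run)+.035:
        r=avg(10); print(' again',r[1][2])
        if abs(r[1][2])>abs(run)+.035: break
    if abs(r[0]).max()>50: print('force');break
E
```

```text
[ 0.62 -0.88  0.99]
[ 0.49 -0.7   0.08]
[ 0.37 -0.55 -0.85]
[ 0.27 -0.43 -1.61]
[ 0.25 -0.39 -1.79]
pre (array([ 0.33, -0.15,  0.26]), array([ 0.003, -0.004,  0.001]), 13.18, 0.0849)
grip (array([-1.93, -1.34,  5.55]), array([-0.38 ,  0.474,  0.038]), 13.86, 0.0256)
2.9 [-0.43  0.11  5.18] [ 0.011  0.137 -0.06 ] 14.19 0.0258
2.8 [-1.05  0.64  5.82] [ 0.012  0.198 -0.069] 14.53 0.0257
2.7 [-0.29  0.29  6.05] [ 0.011  0.256 -0.093] 14.86 0.0259
2.6 [-1.05  0.02  6.2 ] [-0.04   0.262 -0.077] 15.19 0.026
run -0.07966666666666666
2.55 [-0.75 -0.03  6.1 ] -0.096 15.53
2.5 [-1.05  0.11  6.45] -0.089 15.86
2.45 [-1.12 -0.31  6.64] -0.11 16.19
2.4 [-1.19  0.29  6.85] -0.094 16.52
2.35 [-1.27 -0.05  7.17] -0.108 16.86
2.3 [-1.62 -0.07  6.77] -0.092 17.19
2.25 [-1.48  0.09  7.13] -0.067 17.52
2.2 [-1.97 -0.11  7.29] -0.103 17.86
2.15 [-1.92 -0.31  7.11] -0.094 18.19
2.1 [-1.75 -0.3   7.03] -0.084 18.52
2.05 [-1.66 -0.07  7.17] -0.081 18.86
2.0 [-1.75 -0.53  7.63] -0.061 19.19
1.95 [-2.09 -0.26  7.7 ] -0.077 19.52
1.9 [-2.13 -0.49  7.57] -0.05 19.86
1.85 [-2.23 -0.75  7.92] -0.011 20.19
1.8 [-2.81 -0.69  8.3 ] 0.044 20.52
1.75 [-2.93 -0.47  8.57] 0.062 20.86
1.7 [-2.72 -1.11  8.61] 0.092 21.19
1.65 [-3.45 -1.01  8.85] 0.137 21.52
 again 0.157
```

```bash
python3 - <<'E'
from h import *
Y0=3.0; z0=.256
zz=lambda y: z0+.006*(y-Y0)/(2*np.pi)
for y in (1.635,1.62,1.605):
    turn(y+.03,zz(y+.03)) if False else None
y=1.65
for k in range(3):
    y+=.025; turn(y,zz(y)); r=avg(10); print(round(y,3),r[0],r[1],r[2], np.round(env.get_state()['qpos'][6],4))
E
```

```text
1.675 [-2.75 -0.68  8.91] [-0.145  0.725  0.126] 22.11 -0.1885
1.7 [-2.77 -0.86  8.56] [-0.124  0.681 -0.033] 22.52 -0.1658
1.725 [-2.89 -0.4   8.32] [-0.111  0.675 -0.021] 22.94 -0.1429
```

Backing off 0.05 rad dropped the torque by about 2 × 0.08 N m, which is friction reversing. So the load above running torque at yaw 1.65 was about 0.08–0.15 N m. I'm going back there in small steps and letting go.

```bash
python3 - <<'E'
from h import *
Y0=3.0; z0=.256
zz=lambda y: z0+.006*(y-Y0)/(2*np.pi)
for y in (1.69,1.665,1.65,1.64):
    turn(y,zz(y)); r=avg(10); print(round(y,3),r[0],r[1],r[2])
    if r[1][2]>.15: break
env.grip(.085); print(avg(6))
env.movel([*C,.31],velocity=.15)
E
```

```text
1.69 [-2.91 -0.54  8.85] [-0.137  0.706  0.065] 23.36
1.665 [-3.01 -0.93  8.88] [-0.155  0.716  0.164] 23.77
(array([0.16, 0.01, 0.11]), array([-0.007, -0.012,  0.005]), 24.48, 0.0851)
```

```bash
cat > tight.py <<'E'
from h import *
Y0=1.5; z0=.2285
zz=lambda y: z0+.006*(y-Y0)/(2*np.pi)
def creep(y,target,tend):
    while True:
        t0=env.get_state(); tq=avg(4)[1][2]
        if tq>target:
            tq=avg(8)[1][2]
            if tq>target: print('target',tq); break
        y-= .1 if y>1.25 else (.02 if tq<.25 else .01)
        turn(y,zz(y)); r=avg(4); print(round(y,3),r[0],r[1][2],r[2])
        if r[2]>tend or abs(r[0]).max()>60 or y<.5: print('stop'); break
    return y
E
python3 - <<'E'
from tight import *
env.reach([*C,.31],quat(Y0)); env.movel([*C,z0],velocity=.1,stop_force=8)
env.grip(.04,f_grip=100); print(avg(6))
print(creep(Y0,.45,48))
E
```

```text
(array([-5.68, -0.22, 10.5 ]), array([-0.052,  1.218, -0.026]), 26.79, 0.0469)
1.4 [-4.09  1.24  9.14] -0.074 27.18
1.3 [-4.15  1.72  9.08] -0.08 27.56
1.2 [-4.4   1.56  8.45] -0.047 27.94
1.18 [-4.19  1.28  8.46] -0.074 28.32
1.16 [-3.68  1.64  8.5 ] -0.084 28.71
1.14 [-3.6   2.11  8.74] -0.066 29.09
1.12 [-3.98  1.54  8.66] -0.096 29.48
1.1 [-4.29  1.27  8.65] -0.109 29.86
1.08 [-4.    1.72  8.74] -0.041 30.24
1.06 [-4.08  1.46  8.94] 0.066 30.62
1.04 [-4.32  1.5   9.17] 0.164 31.01
1.02 [-4.01  0.98  9.26] 0.237 31.39
1.0 [-4.55  0.62  9.13] 0.349 31.77
0.99 [-4.16  0.9   9.44] 0.519 32.16
target 0.519
0.9899999999999995
```

```bash
python3 - <<'E'
from tight import *
y=.99
for _ in range(6):
    r=avg(12); print(round(y,3),r[0],r[1][2],r[2])
    if r[1][2]>.6: break
    y-=.006; turn(y,zz(y))
E
```

```text
0.99 [-4.06  0.9   9.2 ] 0.516 32.56
0.984 [-4.34  0.88  9.43] 0.627 33.01
```

```bash
python3 - <<'E'
from h import *
env.grip(.085); print(avg(6)); env.movel([*C,.34],velocity=.15,rot=quat(1.0)); env.dwell(.3); print(avg(4))
im,d=camera('wrist'); a=cv2.imread('pics/w1.png')[140:280,200:360]; b=im[140:280,200:360]
cv2.imwrite('pics/cmp2.png',cv2.resize(np.hstack([a,b]),None,fx=2.4,fy=2.4,interpolation=cv2.INTER_CUBIC))
E
```

```text
(array([-0.21, -0.23,  0.38]), array([ 0.026, -0.009,  0.006]), 33.58, 0.0849)
(array([-0.21, -0.28,  0.44]), array([-0.001,  0.015,  0.023]), 34.84, 0.085)
```

View pics/cmp2.png

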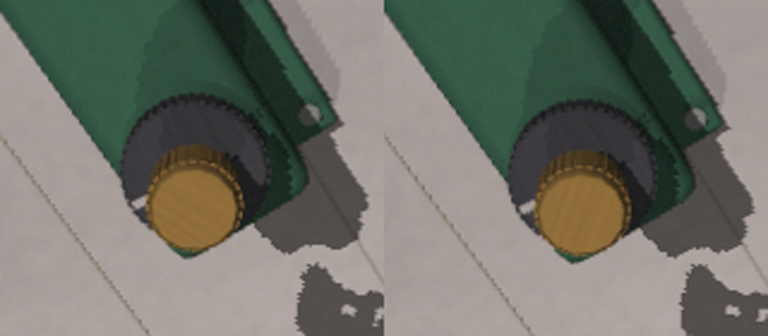

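The mark is back near where it started, at (527,208) in the right half against (140,203) before. The knob is turned and lower, and the gripper is clear.

```bash
python3 -c "
from h import *
job.job_done(); print(st())"
```

```text
the job is handed in; nothing more can be done
the job is handed in; nothing more can be done
```

I slackened the lock ring, screwed the die down onto the gauge, tightened the ring again and let go. The job was handed in at about 35 s; no verdict came back.

- **Slackening:** I turned the ring about 0.5 rad counter-clockwise. It came loose at a low reading of about 0.19 N m, then ran free at about 0.05 N m. The wrist picture showed the mark had moved.
- **Die on the gauge:** The die met the gauge after about 1.1 rad of knob. I let go at a reading of 0.164 N m, which I take to be about 0.08 N m of gauge load (about 40 N) on top of 0.08 N m of running friction.
- **Ring tightened:** I crept it up in small steps to 0.63 N m at rest, inside the 0.5 to 0.8 N m band. The mark ended close to where it started.
- **Last checks:** The gripper was open and clear of the press, with tool force and torque near zero. I never went near the other things on the table, but I took no last picture of them.

**What is unsure:**
- **Gauge load:** The torque at rest had the wrong sign for running friction, as if the arm settles back after each step. The gauge load could therefore be up to about 0.15 N m. I backed off once to bound it, then came back.
- **After tightening:** I did not measure the die load again once the ring was tight.

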